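Clean a fragile plaster slab with a hand float

TASK

Take the wooden float from its cork mat and, with its sole bearing lightly on the face of the fragile plaster slab all the way, wipe the three loose mortar chips from the crate's closed end over the open edge into the black tub. Never press the slab or crate with more than 12 N, and do not touch the chips with the hand. Then set the float gently back, sole down, on the middle of the cork mat, and leave everything else where it stands.

Things in the scene. Friction and masses are not known exactly. Their poses are not given: they have to be found in the camera images.
- crate: fixed wooden crate, 198 mm (x) by about 300 mm (y), holding a plaster slab bedded on soft foam. Origin on the table under it; +y points to its open edge. Side walls (inner faces at x = -87 and 87 mm) and end wall (inner face y = -139 mm) rise to z = 106 mm; side walls run on to y = 150 mm. The strip y = -139 to -60 mm is free of chips at the start
- slab_middle (a point): fixed to the crate: nominal middle of the slab's face, x 0, y -10, z 87 mm in the crate's frame. Slab 166 (x) by 250 mm (y), 18 mm thick. How it bedded differs each time and no pose tells it: the true face lies 79 to 95 mm above the table, sloping along y by up to 0.04 rad either way; feel for it. It sinks about 1 mm per 4 N and springs back
- open_edge (a point): fixed to the crate: nominal middle of the slab's free edge, x 0, y 115, z 87 mm in the crate's frame (the true edge is up to 8 mm higher or lower)
- tub: fixed shallow black plastic tub, 260 mm (x) by 190 mm (y), 50 mm high, walls 5 mm, open on top; it stands under the slab's free edge, which overhangs its near wall. Origin at the centre of its underside
- mat: fixed cork mat, 180 x 90 x 6 mm, where the float stands; origin at the centre of its underside (top at z = 6 mm)
- float: loose wooden hand float (scraper block), about 0.2 kg: flat sole 140 mm (x) by 40 mm (y) and 16 mm thick, with a ridge handle along x on top, 110 mm long, 24 mm thick (y), from 16 to 72 mm above the sole. Origin at the centre of the sole's underside, z up. It starts standing on the mat, long sides parallel to the mat's
- chip0: loose mortar chip, irregular flat piece, about 52 x 36 x 12 mm, about 50 g, lying on the slab; its origin is near its middle in plan, but at any height within the piece
- chip1: loose mortar chip, irregular flat piece, about 52 x 36 x 12 mm, about 50 g, lying on the slab; its origin is near its middle in plan, but at any height within the piece
- chip2: loose mortar chip, irregular flat piece, about 52 x 36 x 12 mm, about 50 g, lying on the slab; its origin is near its middle in plan, but at any height within the piece
- jar_a: bystander: closed glass jar standing upright, 64 mm across, 90 mm tall; origin at the centre of its underside
- jar_b: bystander: closed glass jar standing upright, 68 mm across, 100 mm tall; origin at the centre of its underside
- jar_c: bystander: closed glass jar standing upright, 60 mm across, 80 mm tall; origin at the centre of its underside
- tape: bystander: roll of tape lying flat, 100 mm across, 45 mm high; origin at the centre of its underside
- flask: bystander: drinking flask standing upright, 72 mm across, 230 mm tall; origin at the centre of its underside
- brush: bystander: hand brush 190 mm long lying on the table along x; origin at its middle on the table
Not all that is in view belongs to the job. Leave any red look-alike of the chip0 alone.

How it is judged:
On the way, in this order (a step that is already met when the one before it is completed fails the run):
1. the float bears on the face at the closed end while all chips still lie on the slab (contact force between float and crate above 0.8 N and x of float in the frame of crate between -0.05 and 0.05 m and z of float in the frame of crate above 0.06 m and angle between float's own z axis and vertical below 0.2 rad and y of float in the frame of crate below -0.06 m and z of each of chip0, chip1, chip2 in the frame of crate above 0.05 m and y of each of chip0, chip1, chip2 in the frame of crate below 0.115 m), for 0.1 s.
2. the float bears on the face before the middle (contact force between float and crate above 0.8 N and x of float in the frame of crate between -0.05 and 0.05 m and z of float in the frame of crate above 0.06 m and angle between float's own z axis and vertical below 0.2 rad and y of float in the frame of crate between -0.05 and -0.015 m), for 0.1 s.
3. the float bears on the face past the middle (contact force between float and crate above 0.8 N and x of float in the frame of crate between -0.05 and 0.05 m and z of float in the frame of crate above 0.06 m and angle between float's own z axis and vertical below 0.2 rad and y of float in the frame of crate between 0.01 and 0.045 m), for 0.1 s.
4. the float bears on the face near the open edge (contact force between float and crate above 0.8 N and x of float in the frame of crate between -0.05 and 0.05 m and z of float in the frame of crate above 0.06 m and angle between float's own z axis and vertical below 0.2 rad and y of float in the frame of crate between 0.07 and 0.125 m), for 0.1 s.
At the end, for the whole second after the job is handed in: All three chips lie at rest in the tub (origins inside its walls and lower than its rim); the float stands released on the cork mat, sole down (tilt under 0.1 rad), its centre within 40 mm of the mat's centre, at rest (x of chip0 in the frame of tub between -0.128 and 0.128 m and y of chip0 in the frame of tub between -0.093 and 0.093 m and z of each of chip0, chip1, chip2 in the frame of tub below 0.05 m and linear speed of each of chip0, chip1, chip2 below 0.03 m/s and x of chip1 in the frame of tub between -0.128 and 0.128 m and y of chip1 in the frame of tub between -0.093 and 0.093 m and x of chip2 in the frame of tub between -0.128 and 0.128 m and y of chip2 in the frame of tub between -0.093 and 0.093 m and horizontal distance between float and mat below 0.04 m and angle between float's own z axis and vertical below 0.1 rad and z of float in the frame of mat between 0.002 and 0.012 m and linear speed of float below 0.02 m/s); the robot touches nothing.
It fails at once if the float presses the slab or crate with more than 12 N (contact force between float and crate above 12 N).
It fails at once if the arm or fingers press the slab or crate with more than 12 N (contact force between any of the fingers, the arm and crate above 12 N).
It fails at once if the hand touches a chip (contact force between any of the fingers, the arm and chip0 above 0.5 N or contact force between any of the fingers, the arm and chip1 above 0.5 N or contact force between any of the fingers, the arm and chip2 above 0.5 N).
It fails at once if the float is dropped or rammed on its mat (over 40 N) (contact force between float and mat above 40 N).
It fails at once if a bystander is moved by more than 30 mm (distance of any of jar_a, jar_b, jar_c, tape, flask, brush from where it was at the start of the episode above 0.03 m).
It also fails if it takes over 64 s, if anything falls off the work surface, if the arm or the gripper's body presses on something with over 40 N, if the wrist force passes 120 N, or if a joint passes its speed limit or range.

ROBOT

A 6-joint arm with a two-finger parallel gripper is mounted at the origin on the work surface. World frame = base frame: x ahead of the robot, y to its left, z up, the work surface at z = 0. Lengths are in m, angles in rad, forces in N, time in s.
With the tool pointing down it reaches from about 0.3 to 0.775 m from the base axis. Payload 14.6 kg.
Tool frame: the origin (TCP) lies midway between the tips of the shut fingers; the grasp point (between the pads) lies 19 mm behind it (ctrl.pinch_z is the z of the grasp point in the tool frame, in m); z points along the fingers, y is the line along which they close (so a half turn about z gives the same grasp; the last joint's range is limited). The gripper opens to 94 mm and grips with 3 to 60 N. Pads are 16 mm wide; open, the fingers measure 119 mm over their backs; the gripper's body (75 mm by 177 mm) begins 78 mm behind the grasp point.
Start: joints at [-1.199, 0.3, 1.521, -0, 1.321, -0.067], TCP at [0.234, -0.498, 0.205] pointing down, gripper open.
Joint ranges: [-3.03, 3.03], [-0.79, 2.21], [0.23, 2.52], [-1.04, 4.18], [0, 3.07], [-2.55, 2.55]. Speed limits (rad/s): [2.22, 2.22, 2.57, 3.14, 3.14, 3.14].

INTERFACE

Orientations are given as [roll, pitch, yaw] about the fixed x, y, z axes, in that order (R = Rz(yaw) Ry(pitch) Rx(roll)).
In Python, from station import ctrl, camera, ticket gives the robot as it stands. The module is installed in compiled form; this text tells all that it offers.
- The arm moves only by the shell command python3 -m inch 'ROWS' [FORCE]. ROWS is text: rows parted by semicolons, each of 7 numbers parted by spaces: the opening, from -1 (shut) to 1 (fully open), then the shift along the tool's x, y, z in units of 0.03 m (1.0 is 0.03 m), then the turn, a rotation vector about the tool's x, y, z in units of 10 degrees (1.0 is 10 degrees). In form: grip dx dy dz rx ry rz; .... A call has 1 to 10 rows; each row shifts and turns the commanded pose from where the row before left it, along the tool's axes as they then stand; what a row does not reach is not made up. A row lasts 1/8 s, in which the tool goes at most 62.5 mm and 10.7 degrees, less where a joint would pass 70% of its speed; a pose out of reach is approached as far as the arm can. A call with a number of a shift or a turn outside -1 to 1 is refused whole. A call with a gripper value outside its range is refused whole. The fingers move at their own pace and stop on an object; FORCE is the grip in N (left out, the last holds). Time passes only in rows, so rows that do not move let the fingers close. It gives the time, the measured TCP pose, the force, the opening and the grip force at its end, in the units of the state.
- ctrl.get_obs(): the state, without advancing time (a new reading comes with each control period).
- camera(name): name is "scene" or "side" or "wrist"; returns a dict with "img" (384x512x3 uint8, blue, green, red), "range_z" (384x512 float32, m along the optical axis (not along the pixel's ray), 0 where there is no reading), "intrinsics" (3x3 intrinsics, pixels), "k1" (the pictures are not rectified: a ray, as slopes to the right and down, at radius r is drawn at 1 + k1 r^2 times it, then the intrinsics apply), "view" (4x4, takes a point from world to camera coordinates). Camera axes: x right, y down, z forward; pixel columns grow to the right and rows downward; lengths in m; the calibration is good to about 2 mm. A picture is of the moment at which its call begins.
- ticket.hand_in(): hands the job in; it is judged then, once.
The state is a dict: "time_s": time; "qpos": joint angles; "joint_vel": joint speeds; "tau": joint torques, N m; "ee_pos": TCP position; "eef_rot": TCP orientation; "force": force on the tool from outside, world axes, zero at the start; "moment": the same for the moment, N m; "grip_width": finger opening in m; "grip_force": force on a finger pad.
Only numpy, scipy, OpenCV 4.12 (cv2) and the standard library are available. Lean on these libraries where they do the work, as an engineer would, in place of code of your own. Each camera call takes 0.05 s, during which the arm holds its last target. There are 200 camera calls.

## Working session

There is one attempt and no reset: what is moved stays moved. The work goes in short steps, Python scripts to look and compute and a shell command to move; the robot and the scene stay as the last step left them, time stands still between calls to the robot, and variables do not carry over. Pictures are saved under pics/ and viewed, at most 10 in all, crops included, and the job is handed in when it is done.

```bash
mkdir -p pics && cat > h.py <<'E'
import numpy as np, cv2
from station import ctrl, camera
def pts(c):
    K=c["intrinsics"];H,W=c["range_z"].shape
    u,v=np.meshgrid(np.arange(W),np.arange(H))
    p=np.stack([u,v],-1).reshape(-1,1,2).astype(np.float64)
    n=cv2.undistortPoints(p,K,np.array([c["k1"],0,0,0.])).reshape(H,W,2)
    z=c["range_z"];P=np.dstack([n*z[...,None],z])
    T=np.linalg.inv(c["view"]);w=P@T[:3,:3].T+T[:3,3];w[z==0]=np.nan
    return w
E
python3 - <<'E'
from h import *
for n in ["scene","side"]:
    c=camera(n);cv2.imwrite(f"pics/{n}.png",cv2.resize(c["img"],(800,600)));np.savez(f"{n}.npz",img=c["img"],w=pts(c))
    print(n,np.linalg.inv(c["view"])[:3].round(3).tolist())
o=ctrl.get_obs();print(o,ctrl.pinch_z)
E
```

```text
scene [[0.129, 0.826, -0.549, 1.23], [0.992, -0.1, 0.083, -0.114], [0.013, -0.555, -0.832, 1.164]]
side [[-0.96, -0.203, 0.194, 0.249], [-0.28, 0.655, -0.702, 0.996], [0.016, -0.728, -0.685, 1.066]]
{'time_s': 0.1, 'qpos': array([-1.19856166e+00,  3.00416116e-01,  1.52156316e+00, -8.23138602e-06,
        1.32069654e+00, -6.65964640e-02]), 'joint_vel': array([-1.94156527e-04, -1.54777278e-03, -5.78242019e-04,  5.47050789e-05,
       -1.00289055e-03, -1.31381154e-03]), 'tau': array([ 3.42035564e-03, -5.32637286e+01, -3.53281832e+01,  7.10439566e-02,
        2.34763155e-02, -3.85277815e-05]), 'ee_pos': array([ 0.23358948, -0.49765115,  0.20492407]), 'eef_rot': array([-3.14051136e+00, -6.41263337e-05,  4.38833139e-01]), 'force': array([-0.65081877, -0.37066791, -0.13405661]), 'moment': array([ 0.03833715, -0.01330352,  0.0203526 ]), 'grip_force': 0.0, 'grip_width': 0.09408808287011841} -0.0188
```

View pics/scene.png

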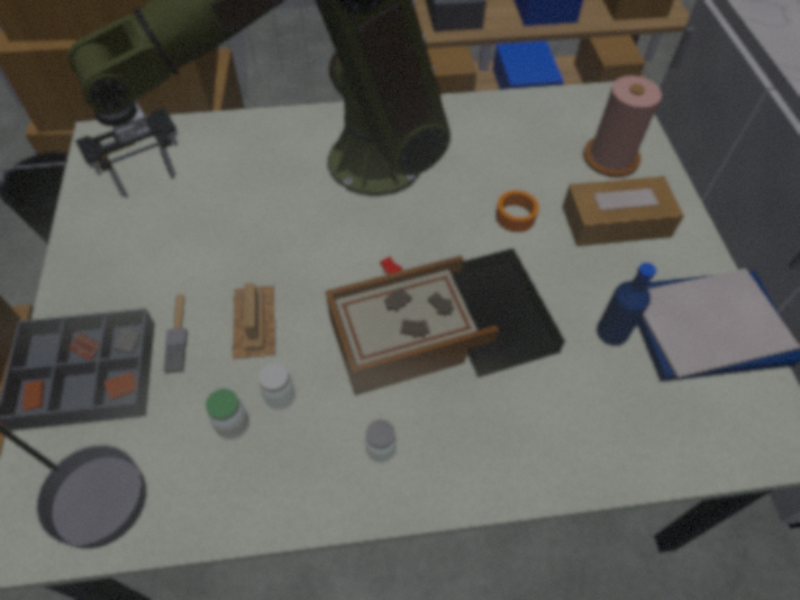

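View pics/side.png

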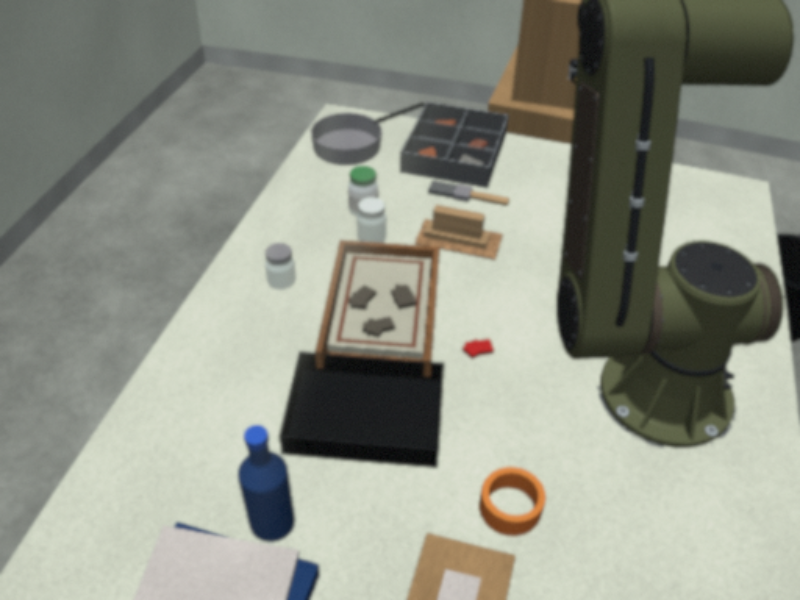

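Scene view: the float's handle is at (250,315) on its mat at (253,320). The crate is centred at about (400,320) with its open edge to the right, and the tub is at (510,310). The chips are at (398,300), (440,303) and (413,327), and the red look-alike is at (390,267). The side view matches: mat (460,235), crate (385,300), tub (365,405).

```bash
python3 - <<'E'
from h import *
W=[];C=[];S=[]
for i,n in enumerate(["scene","side"]):
    d=np.load(n+".npz");w=d["w"].reshape(-1,3);W.append(w);C.append(d["img"].reshape(-1,3));S.append(np.full(len(w),i))
for n,w in zip("ab",W):
    for (u,v) in ([(250,315),(253,350),(398,300),(440,303),(413,327),(510,310)] if n=="a" else [(458,215),(425,243),(362,297),(403,295),(378,327),(365,405)]):
        print(n,w.reshape(384,512,3)[round(v/1.5625),round(u/1.5625)].round(3))
W=np.vstack(W);C=np.vstack(C);S=np.hstack(S)
np.savez("all.npz",W=W,C=C,S=S)
# top-down: 1mm/px, color and height, region x .3-.8,y -.45...35
x0,y0=.25,-.45
ok=np.isfinite(W[:,0])&(W[:,0]>x0)&(W[:,0]<.85)&(W[:,1]>y0)&(W[:,1]<.35)&(W[:,2]>-.02)&(W[:,2]<.25)
w=W[ok];c=C[ok]
im=np.zeros((600,800,3),np.uint8);hm=np.zeros((600,800),np.float32)
o=np.argsort(w[:,2])
for p,k in zip(w[o],c[o]):
    i,j=int((p[0]-x0)*1000),int((p[1]-y0)*1000)
    im[max(i-1,0):i+2,max(j-1,0):j+2]=cv2.applyColorMap(np.uint8([[min(255,max(0,(p[2]+.01)*2000))]]),cv2.COLORMAP_JET)[0,0]
cv2.imwrite("pics/top.png",im)
E
```

```text
a [ 0.499 -0.309  0.073]
a [ 0.54  -0.314  0.005]
a [ 0.512 -0.004  0.095]
a [0.53  0.08  0.095]
a [0.579 0.015 0.096]
a [0.506 0.244 0.005]
b [ 0.468 -0.309  0.07 ]
b [ 0.529 -0.276  0.003]
b [0.574 0.022 0.099]
b [ 0.505 -0.008  0.096]
b [0.525 0.085 0.099]
b [0.516 0.187 0.005]
```

View pics/top.png

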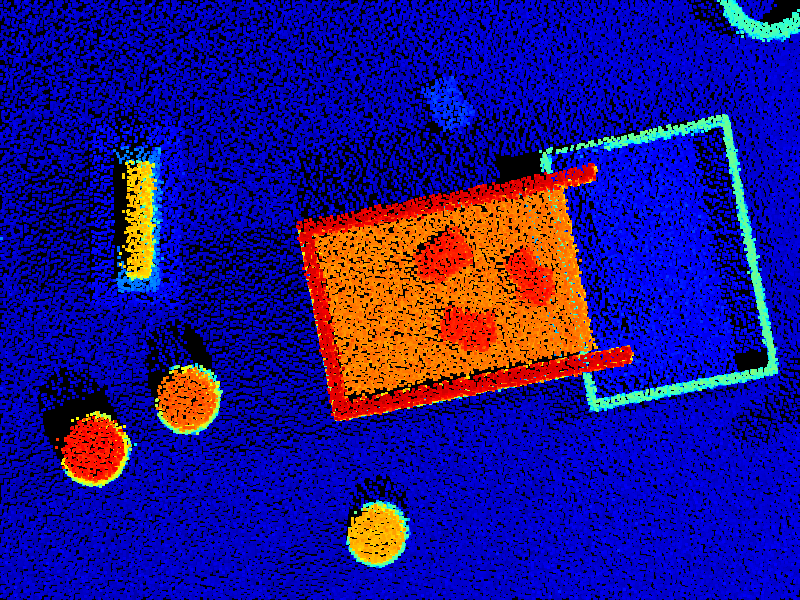

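The height map is at 1 mm per pixel, with column = y+450 and row = x-250 (mm). The float's handle is around (140,220). The crate runs from (300,220) to (630,360), turned about 10°, with the chips at (443,257), (530,277) and (468,328). Next I'll fit the shapes.

```bash
python3 - <<'E'
from h import *
d=np.load("all.npz");W=d["W"];C=d["C"].astype(int);S=d["S"]
from scipy.optimize import minimize
def box(x0,x1,y0,y1,z0,z1):return (W[:,0]>x0)&(W[:,0]<x1)&(W[:,1]>y0)&(W[:,1]<y1)&(W[:,2]>z0)&(W[:,2]<z1)
# handle
for s in (0,1):
    m=box(.39,.55,-.345,-.275,.06,.085)&(S==s);r=cv2.minAreaRect((W[m][:,:2]*1000).astype(np.float32));print("handle",r,np.median(W[m][:,2]),m.sum())
    m=box(.36,.58,-.38,-.25,.009,.022)&(S==s);print("sole",cv2.minAreaRect((W[m][:,:2]*1000).astype(np.float32)))
# mat by colour
m=box(.34,.58,-.39,-.24,-.01,.014)&(C[:,2]-C[:,0]>40)
if m.sum()>10:
    p=W[m][:,:2]*1000
    for s in (0,1):print("mat",cv2.minAreaRect(p[S[m]==s].astype(np.float32)),np.median(W[m&(S==s)][:,2]),m.sum())
    print(np.percentile(p,[1,50,99],axis=0))
# crate: wall-top points
m=box(.4,.7,-.18,.2,.102,.115); 
q=W[m][:,:2]
def cost(v):
    c,s=np.cos(v[2]),np.sin(v[2]);x=(q[:,0]-v[0])*c+(q[:,1]-v[1])*s;y=-(q[:,0]-v[0])*s+(q[:,1]-v[1])*c
    dd=np.minimum(np.abs(np.abs(x)-.093),np.abs(y+.1445)+np.maximum(0,np.abs(x)-.099));return np.minimum(dd,.01).mean()
best=min((minimize(cost,[.562+a,.005+b,-.17],method="Nelder-Mead",options=dict(xatol=1e-5,fatol=1e-8,maxiter=2000)) for a in(-.01,0,.01) for b in (-.01,0,.01)),key=lambda r:r.fun)
v=best.x;print("crate",v,best.fun)
c,s=np.cos(v[2]),np.sin(v[2]);X=(W[:,0]-v[0])*c+(W[:,1]-v[1])*s;Y=-(W[:,0]-v[0])*s+(W[:,1]-v[1])*c
m=(np.abs(X)<.095)&(Y<-.1)&(Y>-.16)&(W[:,2]>.1);print("ext y",np.percentile(Y[m],[1,50,99]));m=(np.abs(X)>.08)&(np.abs(X)<.11)&(np.abs(Y)<.16)&(W[:,2]>.102)&(W[:,2]<.115);print("x+",np.percentile(X[m&(X>0)],[2,50,98]),"x-",np.percentile(X[m&(X<0)],[2,50,98]),np.median(W[m][:,2]),"ymax",np.percentile(Y[m],99.5))
for s_ in (0,1):
    m=(np.abs(X)<.075)&(Y>-.125)&(Y<.105)&(np.abs(W[:,2]-.088)<.012)&(S==s_)&(C.min(1)>90)
    A=np.c_[X[m],Y[m]+.01,np.ones(m.sum())];z=W[m][:,2]
    for _ in range(6):
        k=np.linalg.lstsq(A,z,rcond=None)[0];g=np.abs(z-A@k)<.005;A,z=A[g],z[g]
    print("slab",k,len(z))
m=(np.abs(X)<.08)&(np.abs(Y)<.13)&(W[:,2]>.07)&(C.max(1)<95)&(W[:,2]<.11)
im=np.zeros((300,300),np.uint8);im[((Y[m]+.15)*1000).astype(int),((X[m]+.15)*1000).astype(int)]=255
im=cv2.morphologyEx(im,cv2.MORPH_CLOSE,np.ones((7,7)))
n,l,st,ce=cv2.connectedComponentsWithStats(im)
for i in range(1,n):
    if st[i,4]>200:print("chip",ce[i]-150,st[i])
# tub rim
m=box(.35,.7,.07,.36,.04,.056);p=W[m][:,:2]*1000;print("tub",cv2.minAreaRect(p.astype(np.float32)))
E
```

```text
handle ((471.838134765625, -310.2364501953125), (113.43051147460938, 23.278736114501953), 0.05934128910303116) 0.07519900208796781 240
sole ((478.44293212890625, -310.8890380859375), (151.61512756347656, 67.720947265625), 2.6645724773406982)
handle ((466.9923400878906, -311.5574035644531), (33.47699737548828, 110.53730773925781), 87.83226776123047) 0.07473315047582058 266
sole ((461.342041015625, -300.9936828613281), (174.00518798828125, 77.2882308959961), 5.846857070922852)
mat ((466.58319091796875, -314.340087890625), (81.55303955078125, 173.7518310546875), 89.21188354492188) 0.0037966986779057743 855
mat ((463.189453125, -313.71588134765625), (177.42941284179688, 97.05598449707031), 1.2605723142623901) 0.005862832081247049 855
[[ 376.70847388 -355.50784529]
 [ 470.38841604 -291.54973025]
 [ 551.09058709 -269.59478593]]
crate [0.54216016 0.01438701 0.19552999] 0.003472449653522521
ext y [-0.15212449 -0.14242496 -0.1022856 ]
x+ [0.08443666 0.09276031 0.10074854] x- [-0.10040145 -0.09271781 -0.08355257] 0.10504133345916639 ymax 0.14901100143792181
slab [0.00099811 0.00266712 0.08472506] 1711
slab [0.00116254 0.00252077 0.0860251 ] 2264
chip [-36.99710481 -13.71511291] [  88  108   49   57 1727]
chip [37.48845471 -2.86145648] [ 164  119   48   55 1689]
chip [ 0.92357936 67.37687786] [ 122  196   56   43 1531]
tub ((518.6035766601562, 180.52896118164062), (265.3682861328125, 256.5006408691406), 11.063109397888184)
```

```bash
python3 -m inch '1 0.976 -0.231 0 0 0 0;1 0.976 -0.231 0 0 0 0;1 0.976 -0.231 0 0 0 0;1 0.976 -0.231 0 0 0 0;1 0.976 -0.231 0 0 0 0;1 0.976 -0.231 0 0 0 0;1 0.976 -0.231 0 0 0 0;1 0.976 -0.231 0 0 0 0;1 0.976 -0.231 0 0 0 0;1 0.976 -0.231 0 0 0 0' && python3 -m inch '1 0 0 0 0 0 0.838;1 0 0 0 0 0 0.838;1 0 0 0 0 0 0.838;1 0 0 0 0 0 0;1 0 0 0 0 0 0' && python3 - <<'E'
from h import *
c=camera("wrist");w=pts(c);cv2.imwrite("pics/w1.png",cv2.resize(c["img"],(640,480)))
o=ctrl.get_obs();print(o["ee_pos"],o["eef_rot"])
f=w.reshape(-1,3);I=c["img"].reshape(-1,3).astype(int)
b=lambda a,z:(f[:,2]>a)&(f[:,2]<z)&(abs(f[:,0]-.468)<.11)&(abs(f[:,1]+.312)<.07)
for n,m in(("handle",b(.066,.09)),("sole",b(.012,.03)),("mat",b(-.01,.011)&(I[:,2]-I[:,0]>40))):
    if m.sum()>9:print(n,cv2.minAreaRect((f[m,:2]*1000).astype(np.float32)),np.median(f[m,2]),np.percentile(f[m],[1,50,99],axis=0).round(4).tolist())
E
```

```text
time_s: 1.35
ee_pos: [0.4699, -0.31, 0.2051]
eef_rot: [-3.141, 0.0, 0.439]
force: [0.3, 0.2, -0.2]
grip_width: 0.0943
grip_force: 0.0
time_s: 1.98
ee_pos: [0.4692, -0.3107, 0.2053]
eef_rot: [-3.141, 0.0, 0.003]
force: [0.3, 0.2, -0.1]
grip_width: 0.0941
grip_force: 0.0
[ 0.46923337 -0.31074903  0.20533549] [-3.14146618e+00  1.86727035e-04  2.70582454e-03]
handle ((469.4309997558594, -314.55120849609375), (24.028589248657227, 109.13307189941406), 89.69178771972656) 0.07566619549411158 [[0.4167, -0.3262, 0.0715], [0.4735, -0.3142, 0.0757], [0.5231, -0.3026, 0.0776]]
sole ((469.0592041015625, -314.9091796875), (39.38226318359375, 139.74046325683594), 89.7032699584961) 0.019902032748481402 [[0.4013, -0.3344, 0.0181], [0.4987, -0.312, 0.0199], [0.5388, -0.295, 0.0216]]
mat ((463.98431396484375, -316.5945129394531), (88.79600524902344, 178.24612426757812), 89.6445083618164) 0.00392397594864044 [[0.3768, -0.3601, 0.0021], [0.4763, -0.3275, 0.0039], [0.5521, -0.2732, 0.0057]]
```

View pics/w1.png

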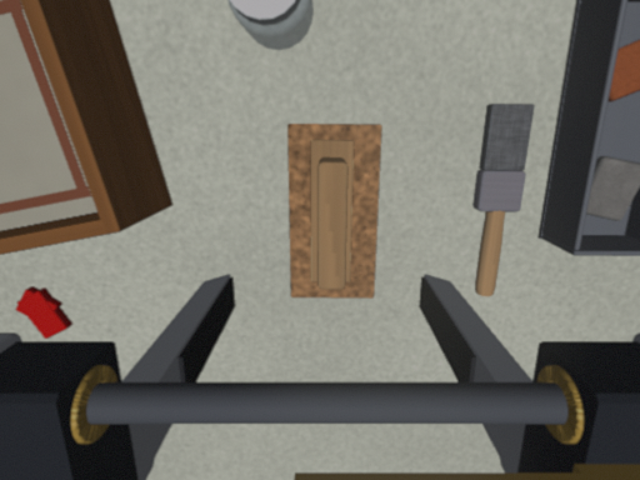

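The wrist view shows the float at (332,215) on its mat at (336,210), parallel to x. All three views agree to within about 3 mm. Now I'll go down and grip.

```bash
python3 -m inch '1 0 0.1 0.9 0 0 0;1 0 0 0.9 0 0 0;1 0 0 0.9 0 0 0;1 0 0 0.9 0 0 0;1 0 0 0.9 0 0 0;1 0 0 0.9 0 0 0;1 0 0 0 0 0 0;1 0 0 0 0 0 0' && python3 -m inch '-1 0 0 0 0 0 0;-1 0 0 0 0 0 0;-1 0 0 0 0 0 0;-1 0 0 0 0 0 0;-1 0 0 0 0 0 0;-1 0 0 0 0 0 0;-1 0 0 0 0 0 0;-1 0 0 0 0 0 0' 25
```

```text
time_s: 3.02
ee_pos: [0.4697, -0.3141, 0.0445]
eef_rot: [3.141, -0.001, 0.001]
force: [1.3, 0.3, 0.9]
grip_width: 0.0942
grip_force: 0.0
time_s: 4.03
ee_pos: [0.4692, -0.3137, 0.0433]
eef_rot: [-3.141, 0.0, 0.0]
force: [0.5, -0.8, -1.3]
grip_width: 0.024
grip_force: 25.0
```

```bash
python3 -m inch '-1 0 0 -0.5 0 0 0;-1 0 0 -0.9 0 0 0;-1 0 0 -0.9 0 0 0;-1 0 0 -0.9 0 0 0;-1 0 0 -0.9 0 0 0;-1 0 0 -0.9 0 0 0;-1 0 0 -0.4 0 0 0;-1 0 0 0 0 0 0;-1 0 0 0 0 0 0' && python3 -m inch '-1 0.381 -0.98 0 0 0 0;-1 0.381 -0.98 0 0 0 0;-1 0.381 -0.98 0 0 0 0;-1 0.381 -0.98 0 0 0 0;-1 0.381 -0.98 0 0 0 0;-1 0.381 -0.98 0 0 0 0;-1 0.381 -0.98 0 0 0 0;-1 0.381 -0.98 0 0 0 0;-1 0 0 0 0 0 -0.56;-1 0 0 0 0 0 -0.56' && python3 -m inch '-1 0 0 0 0 0 0;-1 0 0 0 0 0 0;-1 0 0 0 0 0 0;-1 0 0 0 0 0 0' && python3 - <<'E'
from h import *
o=ctrl.get_obs();print(o["ee_pos"],o["eef_rot"],o["force"])
for n in("scene","side"):
    c=camera(n);print(ctrl.get_obs()["force"].round(2))
    w=pts(c).reshape(-1,3)
    a=.1955;d=w[:,:2]-[.5422,.0144];X=d[:,0]*np.cos(a)+d[:,1]*np.sin(a);Y=-d[:,0]*np.sin(a)+d[:,1]*np.cos(a)
    m=(w[:,2]>.14)&(w[:,2]<.21)&(abs(X)<.1)&(Y>-.14)&(Y<-.05)
    print(n,np.percentile(w[m][:,2],[0,50,99]),np.percentile(X[m],[1,50,99]),np.percentile(Y[m],[1,50,99]))
    r,q=(150,170) if n=="scene" else (130,190)
    cv2.imwrite(f"pics/{n}2.png",cv2.resize(c["img"][130:290,170:370] if n=="scene" else c["img"][130:290,170:370],(800,640))[:600])
E
```

```text
time_s: 5.15
ee_pos: [0.4689, -0.3135, 0.2044]
eef_rot: [-3.141, 0.001, 0.0]
force: [-0.6, -0.7, -3.0]
grip_width: 0.024
grip_force: 25.0
time_s: 6.4
ee_pos: [0.5605, -0.078, 0.2042]
eef_rot: [-3.141, 0.002, 0.199]
force: [-1.2, -0.3, -2.7]
grip_width: 0.024
grip_force: 25.0
time_s: 6.9
ee_pos: [0.5607, -0.0786, 0.2054]
eef_rot: [-3.142, 0.0, 0.195]
force: [0.5, -0.4, -2.5]
grip_width: 0.0235
grip_force: 25.0
[ 0.56068309 -0.0786274   0.20539362] [-3.14154984e+00  7.18823476e-05  1.94735759e-01] [ 0.51773411 -0.35401371 -2.51363848]
[-0.06 -0.53 -2.25]
scene [0.1654166  0.1823402  0.20937995] [-0.06095621  0.05459072  0.07282296] [-0.11283107 -0.10350473 -0.0729989 ]
[ 0.64 -0.22 -2.71]
side [0.16482916 0.18436432 0.20918528] [-0.07008731 -0.00232992  0.06664166] [-0.11030047 -0.0802831  -0.07003711]
```

The float is held centred in the crate at x ±70 mm, and it hangs with a force of about -2.5 N. Now I'll lower it and feel for the face.

```bash
python3 -m inch '-1 0 0 0.6 0 0 0;-1 0 0 0.6 0 0 0;-1 0 0 0.6 0 0 0;-1 0 0 0.4 0 0 0;-1 0 0 0.2 0 0 0;-1 0 0 0 0 0 0;-1 0 0 0 0 0 0' && for i in 1; do python3 -m inch '-1 0 0 0.04 0 0 0;-1 0 0 0.04 0 0 0;-1 0 0 0 0 0 0'; done
```

```text
time_s: 7.88
ee_pos: [0.561, -0.0786, 0.134]
eef_rot: [3.141, -0.001, 0.195]
force: [-0.2, -0.5, -2.9]
grip_width: 0.024
grip_force: 25.0
time_s: 8.25
ee_pos: [0.5607, -0.0785, 0.131]
eef_rot: [-3.142, 0.0, 0.196]
force: [0.6, 0.2, -2.5]
grip_width: 0.0243
grip_force: 25.0
```

```bash
python3 -m inch '-1 0 0 0.04 0 0 0;-1 0 0 0.04 0 0 0;-1 0 0 0 0 0 0' | sed -n '2p;4p'; python3 -m inch '-1 0 0 0.035 0 0 0;-1 0 0 0.035 0 0 0;-1 0 0 0 0 0 0' | sed -n '2p;4p'
```

```text
ee_pos: [0.5606, -0.0785, 0.1285]
force: [0.6, -0.5, -3.5]
ee_pos: [0.5607, -0.0785, 0.1264]
force: [-0.3, 0.0, -2.8]
```

```bash
python3 -m inch '-1 0 0 0.035 0 0 0;-1 0 0 0 0 0 0' | sed -n '2p;4p'
```

```text
ee_pos: [0.5607, -0.0785, 0.1254]
force: [0.3, -0.4, -1.9]
```

```bash
python3 -m inch '-1 0 0 0.03 0 0 0;-1 0 0 0 0 0 0' | sed -n '2p;4p'
```

```text
ee_pos: [0.5607, -0.0785, 0.1245]
force: [-0.2, -0.4, -1.3]
```

```bash
python3 -m inch '-1 0 0 0.02 0 0 0;-1 0 0 0 0 0 0' | sed -n '2p;4p';python3 -m inch '-1 0 0 0 0 0 0' | sed -n '2p;4p'
```

```text
ee_pos: [0.5607, -0.0785, 0.124]
force: [-0.7, 1.0, -2.6]
ee_pos: [0.5607, -0.0786, 0.124]
force: [-0.7, 0.5, -2.7]
```

```bash
python3 -m inch '-1 0 0 0.03 0 0 0;-1 0 0 0 0 0 0' | sed -n '2p;4p';python3 -m inch '-1 0 0 0 0 0 0' | sed -n '2p;4p'
```

```text
ee_pos: [0.5608, -0.0786, 0.1232]
force: [-0.6, -0.1, -1.3]
ee_pos: [0.5608, -0.0786, 0.1232]
force: [-0.6, -0.6, -0.6]
```

```bash
python3 -m inch '-1 0 0 0.03 0 0 0;-1 0 0 0 0 0 0' | sed -n '2p;4p';python3 -m inch '-1 0 0 0 0 0 0' | sed -n '2p;4p'
```

```text
ee_pos: [0.5608, -0.0786, 0.1224]
force: [-0.9, 0.1, 1.4]
ee_pos: [0.5608, -0.0786, 0.1224]
force: [-0.7, 0.2, 2.3]
```

Contact: the face is at about 86 mm with a bearing force of about 4.5 N. Now I'll wipe in short steps, watching the force.

```bash
python3 -m inch '-1 0 -0.1 0 0 0 0;-1 0 -0.17 0 0 0 0;-1 0 -0.17 0 0 0 0;-1 0 -0.17 0 0 0 0' | sed -n '1,4p'
```

```text
time_s: 11.12
ee_pos: [0.5572, -0.0602, 0.1223]
eef_rot: [3.141, -0.0, 0.196]
force: [1.3, -3.6, 2.4]
```

```bash
python3 - <<'E'
from station import ctrl
o=ctrl.get_obs();print(o["ee_pos"],o["force"],o["moment"])
E
python3 -m inch '-1 0 -0.17 0 0 0 0;-1 0 -0.17 0 0 0 0' | sed -n '1,4p'
```

```text
[ 0.55716645 -0.06024018  0.12230778] [ 1.31185324 -3.6037138   2.43355188] [-0.68728328 -0.16675261 -0.02747045]
time_s: 11.38
ee_pos: [0.5552, -0.0503, 0.1223]
eef_rot: [3.141, -0.0, 0.196]
force: [0.8, -3.9, 2.7]
```

```bash
python3 -m inch '-1 0 -0.17 0 0 0 0;-1 0 -0.17 0 0 0 0;-1 0 -0.17 0 0 0 0;-1 0 -0.17 0 0 0 0' | sed -n '1,4p'
```

```text
time_s: 11.88
ee_pos: [0.5512, -0.0303, 0.1222]
eef_rot: [3.142, -0.0, 0.195]
force: [1.1, -4.0, 2.3]
```

```bash
python3 -m inch '-1 0 -0.17 0 0 0 0;-1 0 -0.17 0 0 0 0;-1 0 -0.17 0 0 0 0' | sed -n '1,4p'
```

```text
time_s: 12.25
ee_pos: [0.5482, -0.0153, 0.1222]
eef_rot: [3.142, -0.0, 0.196]
force: [0.6, -4.9, 2.8]
```

```bash
python3 -m inch '-1 0 -0.17 0 0 0 0;-1 0 -0.17 0 0 0 0;-1 0 -0.17 0 0 0 0' | sed -n '1,4p'
```

```text
time_s: 12.62
ee_pos: [0.5452, -0.0003, 0.1222]
eef_rot: [3.142, 0.0, 0.195]
force: [1.5, -4.9, 2.4]
```

```bash
python3 -m inch '-1 0 -0.17 0 0 0 0;-1 0 -0.17 0 0 0 0;-1 0 -0.17 0 0 0 0;-1 0 -0.17 0 0 0 0' | sed -n '1,4p'
```

```text
time_s: 13.12
ee_pos: [0.5412, 0.0197, 0.1222]
eef_rot: [-3.142, 0.0, 0.195]
force: [0.7, -6.2, 3.4]
```

```bash
python3 -m inch '-1 0 -0.17 0 0 0 0;-1 0 -0.17 0 0 0 0;-1 0 -0.17 0 0 0 0;-1 0 -0.17 0 0 0 0' | sed -n '1,4p'
```

```text
time_s: 13.62
ee_pos: [0.5373, 0.0398, 0.1222]
eef_rot: [3.142, 0.0, 0.196]
force: [0.8, -4.6, 3.0]
```

```bash
python3 -m inch '-1 0 -0.17 0 0 0 0;-1 0 -0.17 0 0 0 0;-1 0 -0.17 0 0 0 0' | sed -n '1,4p'
```

```text
time_s: 14.0
ee_pos: [0.5343, 0.0548, 0.1222]
eef_rot: [3.142, 0.0, 0.195]
force: [0.5, -4.5, 4.2]
```

```bash
python3 -m inch '-1 0 -0.17 -0.015 0 0 0;-1 0 -0.17 0 0 0 0;-1 0 -0.17 0 0 0 0' | sed -n '1,4p'
```

```text
time_s: 14.38
ee_pos: [0.5313, 0.0699, 0.1226]
eef_rot: [-3.142, 0.0, 0.196]
force: [0.4, -4.1, 2.1]
```

```bash
python3 -m inch '-1 0 -0.17 0 0 0 0;-1 0 -0.17 0 0 0 0;-1 0 -0.17 0 0 0 0' | sed -n '1,4p'
```

```text
time_s: 14.75
ee_pos: [0.5283, 0.0848, 0.1226]
eef_rot: [-3.142, 0.0, 0.195]
force: [0.7, -4.2, 2.8]
```

```bash
python3 -m inch '-1 0 -0.17 0 0 0 0;-1 0 -0.17 0 0 0 0;-1 0 -0.17 0 0 0 0' | sed -n '1,4p'
```

```text
time_s: 15.12
ee_pos: [0.5254, 0.0999, 0.1227]
eef_rot: [-3.142, -0.0, 0.196]
force: [-0.1, -3.7, 3.5]
```

```bash
python3 -m inch '-1 0 -0.17 0 0 0 0;-1 0 -0.17 0 0 0 0;-1 0 -0.17 0 0 0 0' | sed -n '1,4p'
```

```text
time_s: 15.5
ee_pos: [0.5224, 0.1148, 0.1227]
eef_rot: [3.142, 0.0, 0.196]
force: [0.9, -4.1, 2.8]
```

```bash
python3 -m inch '-1 0 -0.17 0 0 0 0;-1 0 -0.17 0 0 0 0;-1 0 -0.17 0 0 0 0;-1 0 0 0 0 0 0;-1 0 0 0 0 0 0' | sed -n '1,4p'
python3 - <<'E'
from h import *
c=camera("side");im=c["img"][140:310,150:330];cv2.imwrite("pics/s3.png",cv2.resize(im,None,fx=3.5,fy=3.5,interpolation=cv2.INTER_CUBIC))
E
```

```text
time_s: 16.12
ee_pos: [0.5194, 0.1301, 0.1227]
eef_rot: [-3.14, -0.0, 0.196]
force: [0.7, 4.2, 2.0]
```

View pics/s3.png

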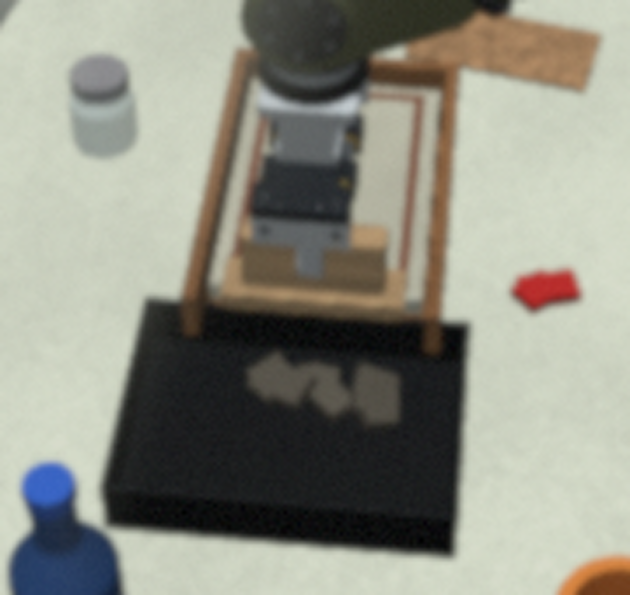

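The side crop shows all three chips in the tub at (280,380), (328,390) and (377,393), and the slab is clear. Now I'll lift and take the float back.

```bash
python3 -m inch '-1 0 0 -0.5 0 0 0;-1 0 0 -0.9 0 0 0;-1 0 0 -0.9 0 0 0;-1 0 0 -0.45 0 0 0;-1 0 0 0 0 0 0.56;-1 0 0 0 0 0 0.56;-1 0 0 0 0 0 0' | sed -n '2,4p'; python3 -m inch '-1 -0.12 0.98 0 0 0 0;-1 -0.12 0.98 0 0 0 0;-1 -0.12 0.98 0 0 0 0;-1 -0.12 0.98 0 0 0 0;-1 -0.12 0.98 0 0 0 0;-1 -0.12 0.98 0 0 0 0;-1 -0.12 0.98 0 0 0 0;-1 -0.12 0.98 0 0 0 0;-1 -0.12 0.98 0 0 0 0;-1 -0.12 0.98 0 0 0 0' | sed -n '2,4p'; python3 -m inch '-1 -0.12 0.98 0 0 0 0;-1 -0.12 0.98 0 0 0 0;-1 -0.12 0.98 0 0 0 0;-1 -0.12 0.98 0 0 0 0;-1 -0.12 0.98 0 0 0 0;-1 0 0 0 0 0 0;-1 0 0 0 0 0 0' | sed -n '2,4p'
```

```text
ee_pos: [0.5193, 0.1293, 0.2048]
eef_rot: [3.141, 0.001, 0.0]
force: [-0.2, -0.1, -3.1]
ee_pos: [0.4832, -0.1655, 0.205]
eef_rot: [-3.141, 0.001, 0.003]
force: [0.3, 0.0, -2.5]
ee_pos: [0.4654, -0.3111, 0.2049]
eef_rot: [-3.141, 0.0, 0.001]
force: [-0.7, 0.5, -2.6]
```

```bash
python3 -m inch '-1 0 0.12 0.9 0 0 0;-1 0 0 0.9 0 0 0;-1 0 0 0.9 0 0 0;-1 0 0 0.9 0 0 0;-1 0 0 0.9 0 0 0;-1 0 0 0.4 0 0 0;-1 0 0 0.25 0 0 0;-1 0 0 0 0 0 0;-1 0 0 0 0 0 0' | sed -n '2,4p';  python3 -m inch '-1 0 0 0.04 0 0 0;-1 0 0 0.04 0 0 0;-1 0 0 0 0 0 0'|sed -n '2,4p'
```

```text
ee_pos: [0.4659, -0.3153, 0.0515]
eef_rot: [3.141, -0.001, 0.0]
force: [-0.9, 0.3, -2.3]
ee_pos: [0.4655, -0.3151, 0.0482]
eef_rot: [-3.142, 0.0, -0.0]
force: [-1.1, -0.6, -1.9]
```

```bash
python3 -m inch '-1 0 0 0.03 0 0 0;-1 0 0 0 0 0 0'|sed -n '2,4p'; python3 -m inch '-1 0 0 0.02 0 0 0;-1 0 0 0 0 0 0'|sed -n '2,4p'
```

```text
ee_pos: [0.4655, -0.3151, 0.0473]
eef_rot: [-3.141, 0.0, 0.0]
force: [-0.3, -0.7, -2.3]
ee_pos: [0.4655, -0.3151, 0.0467]
eef_rot: [-3.142, 0.0, 0.0]
force: [-0.2, 0.3, -2.0]
```

Still 3.4 mm above the height at which it was gripped.

```bash
python3 -m inch '-1 0 0 0.03 0 0 0;-1 0 0 0.03 0 0 0;-1 0 0 0 0 0 0'|sed -n '2,4p'; python3 -m inch '-1 0 0 0.02 0 0 0;-1 0 0 0 0 0 0'|sed -n '2,4p'
```

```text
ee_pos: [0.4655, -0.315, 0.0448]
eef_rot: [-3.141, 0.0, -0.0]
force: [0.1, 0.1, -2.5]
ee_pos: [0.4655, -0.3151, 0.0443]
eef_rot: [-3.142, 0.0, 0.0]
force: [0.1, -0.8, -2.7]
```

```bash
python3 -m inch '-1 0 0 0.02 0 0 0;-1 0 0 0 0 0 0'|sed -n '2,4p'
```

```text
ee_pos: [0.4655, -0.3151, 0.0437]
eef_rot: [-3.142, 0.0, 0.0]
force: [-0.2, 0.9, -3.0]
```

```bash
python3 -m inch '-1 0 0 0.015 0 0 0;-1 0 0 0 0 0 0'|sed -n '2,4p'
```

```text
ee_pos: [0.4655, -0.3151, 0.0433]
eef_rot: [3.142, -0.0, -0.0]
force: [-0.0, -1.0, -1.6]
```

```bash
python3 -m inch '-1 0 0 0.015 0 0 0;-1 0 0 0 0 0 0'|sed -n '2,4p'
```

```text
ee_pos: [0.4656, -0.3151, 0.0433]
eef_rot: [3.141, -0.0, -0.0]
force: [-2.5, 1.2, 5.1]
```

Firmly on the mat (about 8 N). Now I'll release it and rise.

```bash
python3 -m inch '-0.3 0 0 0 0 0 0;0 0 0 0 0 0 0;0.5 0 0 0 0 0 0;1 0 0 0 0 0 0;1 0 0 0 0 0 0;1 0 0 0 0 0 0;1 0 0 0 0 0 0' | sed -n '2,6p'; python3 -m inch '1 0 0 -0.3 0 0 0;1 0 0 -0.6 0 0 0;1 0 0 -0.9 0 0 0;1 0 0 -0.9 0 0 0;1 0 0 -0.9 0 0 0;1 0 0 -0.9 0 0 0;1 0 0 -0.9 0 0 0;1 0 0 0 0 0 0;1 0 0 0 0 0 0'
python3 - <<'E'
from h import *
c=camera("wrist");f=pts(c).reshape(-1,3);I=c["img"].reshape(-1,3).astype(int)
b=lambda a,z:(f[:,2]>a)&(f[:,2]<z)&(abs(f[:,0]-.468)<.11)&(abs(f[:,1]+.312)<.07)
for n,m in(("handle",b(.066,.09)),("sole",b(.012,.03)),("mat",b(-.01,.011)&(I[:,2]-I[:,0]>40))):
    if m.sum()>9:print(n,cv2.minAreaRect((f[m,:2]*1000).astype(np.float32)),np.median(f[m,2]))
a=camera("side")["img"][60:310,150:350];b_=c["img"]
cv2.imwrite("pics/fin.png",np.hstack([cv2.resize(a,(400,500)),cv2.resize(b_,(400,500))]))
E
```

```text
ee_pos: [0.4655, -0.3151, 0.0428]
eef_rot: [-3.142, 0.0, 0.0]
force: [-0.4, -0.1, -0.5]
grip_width: 0.0894
grip_force: 0.0
time_s: 24.55
ee_pos: [0.4653, -0.3149, 0.2045]
eef_rot: [-3.141, 0.0, 0.0]
force: [0.5, -0.8, 0.1]
grip_width: 0.0939
grip_force: 0.0
handle ((465.6794738769531, -314.92425537109375), (108.95349884033203, 23.783018112182617), 0.21632951498031616) 0.07563894615623679
sole ((465.146728515625, -314.95269775390625), (40.0402946472168, 139.4785919189453), 89.92650604248047) 0.019867466538946332
mat ((463.70391845703125, -316.7420654296875), (88.7632827758789, 178.40463256835938), 89.6785659790039) 0.003904652237004702
```

View pics/fin.png

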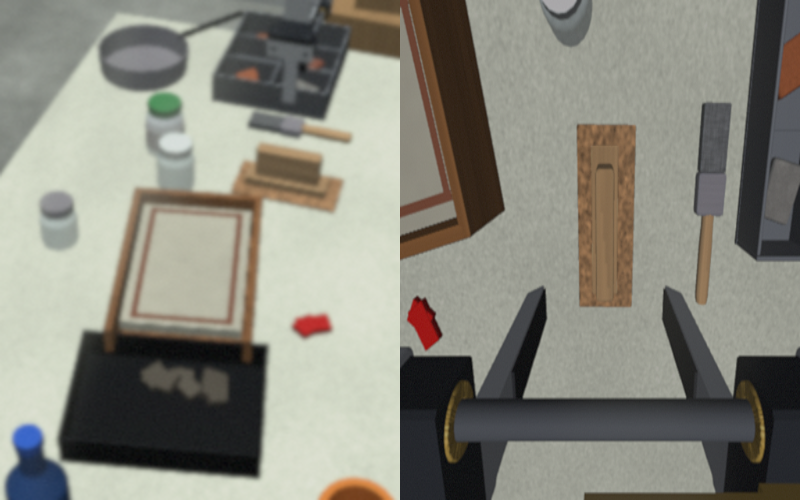

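The float stands within 3 mm of the mat's centre, at (605,230) in the wrist half of the picture. The slab is clean, and all three chips lie in the tub at around (185,380) in the side half.

```bash
python3 -c "
from station import ticket
print(ticket.hand_in())"
```

```text
the job is handed in; nothing more can be done
None
```

Job handed in: all three chips are in the tub, the float is back sole down within about 3 mm of the mat's centre, and bearing force on the slab read roughly 4–7 N at each check; no verdict came back.

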